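# Slide a lens tray home past a sprung flap

### The arm

A 6-joint arm with a two-finger parallel gripper is mounted at the origin on the work surface. World frame = base frame: x ahead of the robot, y to its left, z up, the work surface at z = 0. Lengths are in m, angles in rad, forces in N, time in s.
With the tool pointing down it reaches from about 0.35 to 0.975 m from the base axis. Payload 4.9 kg.
Tool frame: the origin (TCP) lies at the very end of the fingers, on their centre line; the grasp point (between the pads) lies 19 mm behind it (manip.grasp_offset is the distance from the TCP to the grasp point, in m); z points along the fingers, y is the line along which they close (so a half turn about z gives the same grasp; the last joint's range is limited). The gripper opens to 85 mm and grips with 20 to 120 N. Pads are 22 mm wide; open, the fingers measure 114 mm over their backs; the gripper's body (76 mm by 85 mm) begins 54 mm behind the grasp point. The pads swing forward as they close: fully open they stand 13 mm farther back than shut.
Start: joints at [1.056, 0.053, 1.613, -0, 1.476, -0.119], TCP at [0.241, 0.577, 0.231] pointing down, gripper open.
Joint ranges: [-3.01, 3.01], [-1.01, 2.22], [0.06, 2.58], [-1.02, 4.17], [0.09, 2.62], [-3.14, 3.14]. Speed limits (rad/s): [2.57, 2.57, 3.14, 3.14, 3.14, 3.14].

### API

Orientations are given as a unit quaternion [w, x, y, z].
In Python, from plant import manip, eyes, job_done, models gives the robot as it stands.
- The arm moves only by the tool servo_tool, never from a script. Its argument "motion" is one flat list of numbers, 5 for each row, row after row: the opening, from -1 (shut) to 1 (fully open), then the shift along the tool's x, y, z normalised to -1 to 1, where 1 is 120 mm, then the turn about the tool's z normalised to -1 to 1, where 1 is 45 degrees. A call has 1 to 5 rows; each row is the pose to reach, as a shift and turn from the pose commanded when the call began, along the tool's axes at that moment; what a row does not reach only later rows make up. A row lasts 1/8 s, in which the tool goes at most 62.5 mm and 10.7 degrees, less where a joint would pass 70% of its speed; a pose out of reach is approached as far as the arm can. A call with a number of a shift or a turn outside -1 to 1 is refused whole. A call with a gripper value outside its range is refused whole. The fingers move at their own pace and stop on an object; the grip force is fixed at half the most. Time passes only in rows, so rows that repeat a pose let the fingers close. It gives the time, the measured TCP pose, the force, the opening and the grip force at its end, in the units of the state.
- manip.state(): the state, without advancing time (a new reading comes with each control period).
- eyes.grab_frame(name): name is "scene" or "top"; returns (picture, depth): 400x640x3 uint8, red, green, blue; 400x640 float32, m along the optical axis (not along the pixel's ray), 0 where there is no reading.
- eyes.camera_params(name): a dict with "fov_y" (degrees; the focal length in pixels is half the picture's height over the tangent of half this angle, whatever the lens; pixels are square), "cx", "cy" (the principal point, pixels), "pose" (4x4, takes a point from camera to world coordinates). Camera axes: x right, y up, looking along -z (the intrinsics and any distortion apply to the point x, -y, -z); pixel columns grow to the right and rows downward; lengths in m; the calibration is good to about 2 mm. A picture is of the moment at which its call begins. camera_params takes no time and is no camera call.
- job_done(): hands the job in; it is judged then, once.
Trained networks look in the newest picture that a camera, given by its name, has taken for a name from the list of things; names that differ only in an ending like _2 or _b are one class to them, and where a whole thing is asked for, a point or a joint stands for the part that bears it (a point fixed in the world has none). Each returns a list of dicts, best first, with "p" (0 to 1); they miss things now and then, are a little off and sometimes report something else, mostly with a low value. They report only what shows in the picture. A call takes as long as a camera call. They do not tell look-alikes from the thing itself.
- models.regions_of(camera, label): "mask" (400x640 bool, what is visible of it) and "pixel" ([column, row] in pixels, amid what is visible of it).
The state is a dict: "time": time; "joint_pos": joint angles; "joint_vel": joint speeds; "joint_efforts": joint torques, N m; "tool_pos": TCP position; "tool_rot": TCP orientation; "contact_force": force on the tool from outside, world axes, zero at the start; "ft_torque": the same for the moment, N m; "gripper_width": opening from 0.0 (shut) to 1.0 (fully open); "grasp_force": force on a finger pad.
Only numpy, scipy, OpenCV 4.12 (cv2) and the standard library are available. Lean on these libraries where they do the work, as an engineer would, in place of code of your own. Each camera call takes 0.05 s, during which the arm holds its last target. There are 200 camera calls.

### The job

Put the lens tray away: with one fingertip pull the sprung brass flap down by its tab until it lies flat and keep it flat, while another fingertip pushes the tray along its runway, over the flap and fully home against the back of the mahogany box; only then let go, so that the flap springs shut behind the tray. Push the tray, do not pick it up, keep both lenses in their pockets, and leave the pewter tray with its spare lens, the trial frame and the screwdriver where they are.

Things in the scene. Friction and masses are not known exactly. Their poses are not given: they have to be found in the camera images.
- lens_box: Fixed mahogany box with a loading runway. Origin: on the table, below the runway's centre line, in the plane of the shut flap's inner face; x points along the runway into the box, y to the left, z up. The box spans x = 0 to 64, y = -56 to 115 mm, roof top at z = 66; over the tray bay the roof is cut back to x = 20, so that a finger can follow the tray's tail past the flap plane.
- runway (a point): Point on the runway's top at x = -22, y = 0, z = 40 mm in the lens_box frame. The level runway reaches from x = -125 to here, between guide rails 88 mm apart (y = -44 and 44), up to 8 thick, tops at z = 50; the right rail runs on to the box, the left one ends at x = -24. The lowered flap, with an 8 mm fence in line with the left rail, bridges the gap from here to the box (x = 0).
- tray_bay (a point): Foot of the back wall of the tray bay, middle: x = 52, y = 0, z = 38 mm in the lens_box frame. The bay is in line with the runway, y = -44 to 45.5; floor 2 mm below the runway. Left of it (y = 53 to 104, x = 0 to 50) is an open-topped finger well behind the flap's tab, floor at z = 38, walls up to z = 60.
- brass_flap (a joint): Angle of the sprung brass flap, rad: 0 shut (upright), about 1.58 laid flat outwards, bridging runway and box. Hinge axis at its lower edge: lens_box x = 0, z = 38.5 mm, along y. 20 mm tall, y = -43 to 110 mm, the tab extra. It only swings outwards: shut, it stops the tray; a tray nose beyond x = -22 mm stops its swing. Released, it springs shut at once (0.06 N m shut, 0.11 flat).
- tab_edge (a point): Middle of the free edge of the finger tab, which rises 20 mm above the flap's left part, y = 56 to 108 mm, left of the runway; flap shut, it lies at x = 0, y = 82, z = 78.5 mm in the lens_box frame; flat, at x = -40, z = 38. The tab can be hooked from behind with a fingertip over the well, drawn towards the runway's outer end and pressed down flat; 2 to 5 N.
- horn_pad (a point): Middle of the dark horn facing, 6 mm thick, 20 by 52 mm, on the tab's inner (box) side. Flap shut, it is at x = 6, y = 82, z = 68 mm in the lens_box frame. With the flap flat it faces up, to be held down by a fingertip: x = -30, y = 82, z = 44 mm, 4 mm above the runway, covering x = -39 to -20.
- lens_tray: Loose pale wooden lens tray, 48 long (x) by 86 wide (y), plate top 11 high, with a 5 mm thick tail board along its rear (-x) edge, 15 high, to push on, best near its middle or a little left; about 110 g, waxed. Origin: centre of its underside; x forward, into the box. It starts on the runway, nose 27 to 42 mm short of the shut flap. Fully home, its nose touches the back wall: origin at x = 28, tail at x = 4 mm in the lens_box frame.
- pocket_left (a point): Centre of the floor of the tray's left round pocket (37.5 mm across, 5 mm deep).
- pocket_right (a point): Centre of the floor of the tray's right round pocket, alike.
- lens_left: Copper-ringed glass lens, 36 mm across, 5 mm thick, loose in the left pocket, its top level with the plate. Origin: centre of its underside.
- lens_right: The like lens in the right pocket.
- pewter_tray: Bystander: round pewter tray, 136 mm across, 12 mm high, right of the runway. Origin: centre of its underside.
- spare_lens: Bystander: copper-ringed lens, 36 mm across and 5 mm thick, lying loose in the pewter tray. Origin: centre of its underside.
- trial_frame: Bystander: horn-rimmed trial frame with folded sides, 130 by 60 mm, 9 mm high, on the table left of the runway. Origin: centre of its underside.
- screwdriver: Bystander: small screwdriver, 110 mm long, lying on the table right of the box. Origin: under its middle.
Things that resemble listed ones, but are neither listed nor needed, are in the scene too. Several things have the shape of the lens_tray; the one meant has the colours described above. Leave any black look-alike of the lens_right alone.

How it is judged:
On the way, in this order (a step that is already met when the one before it is completed fails the run):
1. a finger holds the flap flat while the tray is still short of it (value of joint brass_flap above 1.42 rad and contact force between the fingers and brass_flap above 0.3 N and x of lens_tray in the frame of lens_box below -0.042 m), for 0.1 s.
2. the tray is fully home while a finger still holds the flap flat (value of joint brass_flap above 1.42 rad and contact force between the fingers and brass_flap above 0.3 N and x of lens_tray in the frame of lens_box above 0.0245 m), for 0.1 s.
At the end, for the whole second after the job is handed in: The tray is home in the box, its nose within 3.5 mm of the back wall, standing still on the bay floor, both lenses within 6 mm of their pocket centres, and the flap has sprung shut (within 0.1 rad) (x of lens_tray in the frame of lens_box above 0.0245 m and value of joint brass_flap below 0.1 rad and linear speed of lens_tray below 0.01 m/s and z of lens_tray in the frame of lens_box below 0.041 m and distance between lens_left and pocket_left below 0.006 m and distance between lens_right and pocket_right below 0.006 m); the robot touches nothing.
It fails at once if the flap is up from flat (below 1.38 rad) while the tray lies across its place (value of joint brass_flap below 1.38 rad and x of lens_tray in the frame of lens_box between -0.04 and 0.022 m).
It fails at once if the tray is lifted (over 5 mm) or tipped (over 0.15 rad) (z of lens_tray in the frame of lens_box above 0.045 m or angle between lens_tray's own z axis and vertical above 0.15 rad).
It fails at once if a lens leaves its pocket (6 mm) (not (distance between lens_left and pocket_left below 0.006 m and distance between lens_right and pocket_right below 0.006 m)).
It fails at once if a bystander is moved over 10 mm (distance of any of pewter_tray, spare_lens, trial_frame, screwdriver from where it was at the start of the episode above 0.01 m).
It also fails if it takes over 48 s, if anything falls off the work surface, if the arm or the gripper's body presses on something with over 40 N, if the wrist force passes 120 N, or if a joint passes its speed limit or range.

## Working session

There is one attempt and no reset: what is moved stays moved. The work goes in short steps, Python scripts to look and compute and a tool call to move; the robot and the scene stay as the last step left them, time stands still between calls to the robot, and variables do not carry over. Pictures are saved under pics/ and viewed, at most 10 in all, crops included, and the job is handed in when it is done.

Besides the shell and the picture viewer there is one more tool, called as name(argument=value, ...) on one line, values as JSON. servo_tool: Moves the arm, as the interface text tells. Its arguments: {"type":"object","properties":{"motion":{"type":"array","items":{"type":"number","minimum":-1,"maximum":1}}},"required":["motion"]}

```bash
mkdir -p pics; ls
cat > h.py <<'E'
import numpy as np, cv2
from plant import manip, eyes, job_done, models
def world(cam,depth,uv):
    p=eyes.camera_params(cam); f=200/np.tan(np.radians(p["fov_y"])/2)
    uv=np.atleast_2d(uv).astype(int); d=depth[uv[:,1],uv[:,0]]
    c=np.stack([(uv[:,0]-p["cx"])*d/f,-(uv[:,1]-p["cy"])*d/f,-d,np.ones(len(d))],1)
    return (c@np.array(p["pose"]).T)[:,:3]
E
python3 - <<'E'
from h import *
for c in ("top","scene"):
    im,d=eyes.grab_frame(c); np.savez(c+".npz",im=im,d=d)
    cv2.imwrite(f"pics/{c}0.png",im[...,::-1])
    print({k:v for k,v in eyes.camera_params(c).items()})
    for l in ("lens_tray","brass_flap","lens_box","horn_pad","pewter_tray","trial_frame"):
        print(l,[(round(r["p"],2),np.round(r["pixel"]),np.round(np.median(world(c,d,np.argwhere(r["mask"])[:,::-1]),0),3)) for r in models.regions_of(c,l)])
print(manip.state())
E
```

```text
pics
{'fov_y': 53.164878023761624, 'cx': 321.4740876077071, 'cy': 193.71854885400543, 'pose': array([[-0.00745089,  0.98093261, -0.19420533,  0.44034333],
       [-0.99983325, -0.00407005,  0.01780179, -0.01438181],
       [ 0.01667193,  0.19430558,  0.98079936,  0.78321013],
       [ 0.        ,  0.        ,  0.        ,  1.        ]])}
lens_tray [(0.98, array([298., 238.]), array([0.503, 0.01 , 0.052])), (0.63, array([235., 319.]), array([0.36 , 0.136, 0.008]))]
brass_flap [(0.83, array([281., 196.]), array([0.576, 0.049, 0.061]))]
lens_box [(0.76, array([297., 207.]), array([0.568, 0.016, 0.041]))]
horn_pad [(0.88, array([277., 199.]), array([0.578, 0.053, 0.061])), (0.48, array([382., 259.]), array([ 0.465, -0.144,  0.005]))]
pewter_tray [(0.83, array([383., 259.]), array([ 0.466, -0.144,  0.005]))]
trial_frame [(0.78, array([222., 250.]), array([0.481, 0.161, 0.007]))]
{'fov_y': 44.9234653036525, 'cx': 321.81647659510094, 'cy': 193.2825327687674, 'pose': array([[-0.8885138 , -0.24854814,  0.38570331,  0.95934082],
       [ 0.45824214, -0.52389907,  0.71801386,  0.67847465],
    
[... 815 characters left out ...]
1.05601884e+00,  5.26761468e-02,  1.61285849e+00,  1.67409153e-05,
        1.47599368e+00, -1.18994858e-01]), 'joint_vel': array([-1.17199176e-03,  7.01821048e-05,  9.80399668e-04,  3.17522426e-04,
       -8.95325913e-04, -1.57548252e-04]), 'joint_efforts': array([-3.36398789e-04, -3.93550766e+01, -3.70371079e+01, -7.57658495e-05,
        3.93499440e-04, -8.53394624e-06]), 'tool_pos': array([0.24094959, 0.57668898, 0.2313432 ]), 'tool_rot': array([2.10468501e-06, 1.96603012e-01, 9.80483174e-01, 3.31594415e-05]), 'contact_force': array([-0.40275802, -0.24495787, -0.09232815]), 'ft_torque': array([-0.01323646, -0.01556312, -0.00346237]), 'grasp_force': 0.0, 'gripper_width': 0.9997134174482377}
```

Run:
```python
import cv2
a=cv2.imread("pics/top0.png")[140:340,180:440]
cv2.imwrite("pics/top0c.png",cv2.resize(a,None,fx=3,fy=3,interpolation=cv2.INTER_CUBIC))
a=cv2.imread("pics/scene0.png")[120:320,220:480]
cv2.imwrite("pics/scene0c.png",cv2.resize(a,None,fx=3,fy=3,interpolation=cv2.INTER_CUBIC))
```

```text
(no output)
```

View pics/top0c.png

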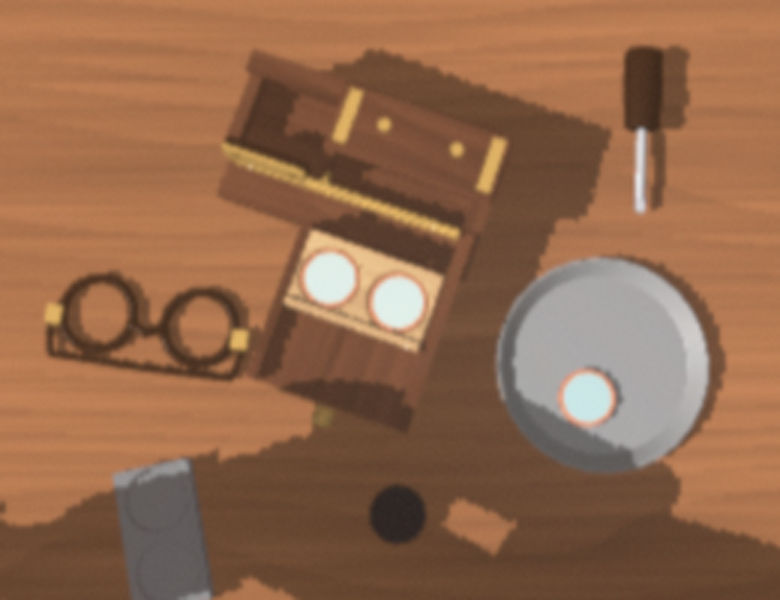

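View pics/scene0c.png

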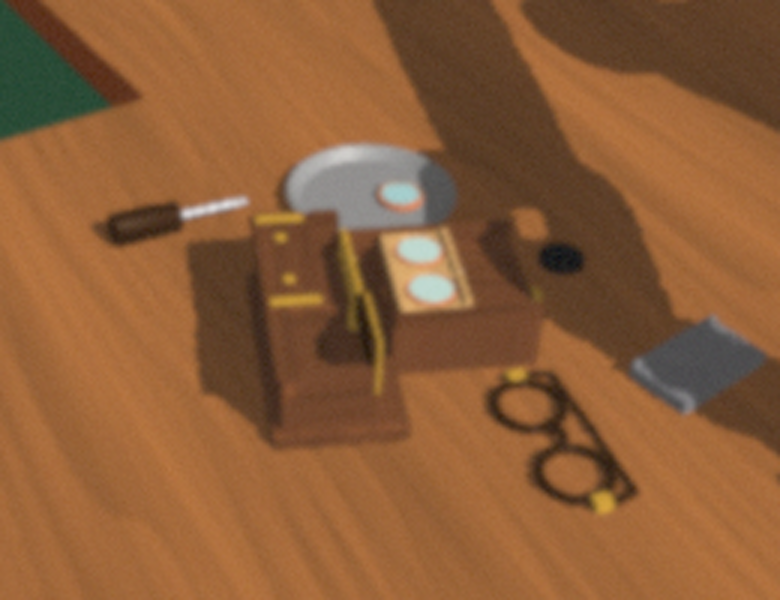

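The top view shows the pale two-lens tray on the runway at pixel (298,238). The look-alikes are a grey tray at (235,319) and a black disc at (312,311). The spare lens in the pewter tray is at (375,272). The flap is the brass line from (255,190) to (332,217), with the tab on its left. I choose the pale tray, and the crop confirms it. Next I fit the box frame.

```bash
cat > fit.py <<'E'
from h import *
from scipy.optimize import differential_evolution
def cloud(c):
    z=np.load(c+".npz"); d=z["d"]; uv=np.argwhere(d>0)[:,::-1]
    return world(c,d,uv), z["im"][uv[:,1],uv[:,0]].astype(int)
def loc(P,q):
    c,s=np.cos(q[2]),np.sin(q[2]); X=P[:,:2]-q[:2]
    return np.c_[X@[c,s],X@[-s,c],P[:,2]]*1000
def model(L):
    x,y=L[:,0],L[:,1]; h=np.zeros(len(x))
    r=(x>-125)&(x<-22); h[r&(abs(y)<52)]=50; h[r&(abs(y)<44)]=40
    b=(x>0)&(x<64)&(y>-56)&(y<115); h[b]=60
    h[b&(y<53)]=66; h[b&(x<20)&(y>-44)&(y<45)]=38; h[b&(x<50)&(y>53)&(y<104)]=38
    h[(x<=0)&(x>=-22)&(y>-44)&(y<115)]=np.nan
    h[(x>-90)&(x<-22)&(abs(y)<44)]=np.nan   # tray
    h[(x<0)&(x>-60)&(y>52)&(y<120)]=np.nan
    h[(abs(x)<8)&(y>-44)]=np.nan
    return h
if __name__=="__main__":
    P,C=cloud("top")
    k=(np.hypot(P[:,0]-.53,P[:,1]-.02)<.18); P,C=P[k],C[k]
    def cost(q):
        L=loc(P,q); e=abs(L[:,2]-q[3]-model(L)); return np.nanmean(np.minimum(e,12))
    r=differential_evolution(cost,[(.5,.65),(-.05,.1),(-.7,0),(-4,4)],seed=1,tol=1e-6,maxiter=200,popsize=15)
    print(r.x,np.degrees(r.x[2]),r.fun); np.save("box.npy",r.x)
    for c in ("top","scene"):
        P,C=cloud(c); L=loc(P,r.x)
        # flap edge: highest points
        for lo,hi,y0,y1 in ((72,84,54,112),(54,64,-40,40)):
            s=(L[:,2]>lo)&(L[:,2]<hi)&(abs(L[:,0])<12)&(L[:,1]>y0)&(L[:,1]<y1)
            print(c,"flap",s.sum(),L[s].mean(0).round(1),L[s].min(0).round(1),L[s].max(0).round(1),np.polyfit(L[s,1],L[s,0],1).round(3) if s.sum()>3 else 0)
        pale=(C[:,0]>170)&(C[:,1]>130)&(L[:,2]>46)&(L[:,2]<60)&(L[:,0]>-110)&(L[:,0]<-15)&(abs(L[:,1])<46)
        rect=cv2.minAreaRect(L[pale,:2].astype(np.float32)); print("tray",pale.sum(),rect, np.percentile(L[pale],[1,50,99],axis=0).round(1))
E
python3 fit.py
```

```text
[ 0.55624621 -0.00796211 -0.34023799  1.04467583] -19.494200644594976 1.9132268003882973
top flap 153 [ 1.2 81.5 78.4] [-3.5 56.1 72.1] [  6.5 108.2  83.8] [0.005 0.791]
top flap 99 [-2.2 -0.1 59.8] [ -4.2 -39.9  56.5] [ 0.  39.7 63.1] [-0.    -2.205]
tray 1219 ((-52.87588119506836, 1.0532188415527344), (86.34070587158203, 48.40631103515625), 89.61089324951172) [[-76.9 -40.9  46.7]
 [-53.1   0.7  52. ]
 [-29.6  42.7  57.4]]
scene flap 100 [ 3.3 86.6 77. ] [-1.2 58.8 72.5] [  7.5 110.9  80. ] [-1.000e-03  3.411e+00]
scene flap 54 [-0.4 -3.6 57.7] [ -3.3 -39.6  54.1] [ 8.9 33.4 60.3] [-0.015 -0.491]
tray 531 ((-52.15715789794922, 1.1602973937988281), (89.98457336425781, 47.432403564453125), 89.38314819335938) [[-75.5 -41.2  48.2]
 [-50.6   3.4  50.7]
 [-29.2  44.1  55. ]]
```

servo_tool(motion=[1, -0.2, -0.15, 0, 0, 1, -0.4, -0.3, 0, 0, 1, -0.6, -0.45, 0, 0, 1, -0.8, -0.6, 0, 0, 1, -0.8, -0.6, 0, 0])

```text
time: 1.32
tool_pos: [0.3026, 0.4722, 0.2315]
tool_rot: [0.0, 0.198, 0.98, 0.0]
contact_force: [-0.3, 0.0, -0.1]
gripper_width: 1.002
grasp_force: 0.0
```

servo_tool(motion=[1, -0.3, -0.2, 0, 0, 1, -0.6, -0.4, 0, 0, 1, -0.8, -0.6, 0, 0, 1, -0.8, -0.6, 0, 0])

```text
time: 1.82
tool_pos: [0.3631, 0.3692, 0.2315]
tool_rot: [0.0, 0.198, 0.98, 0.0]
contact_force: [-0.1, -0.3, -0.7]
gripper_width: 0.995
grasp_force: 0.0
```

servo_tool(motion=[1, -0.3, -0.2, 0, 0, 1, -0.6, -0.4, 0, 0, 1, -0.8, -0.6, 0, 0, 1, -0.8, -0.6, 0, 0])

```text
time: 2.33
tool_pos: [0.4239, 0.2663, 0.2314]
tool_rot: [-0.0, 0.198, 0.98, 0.0]
contact_force: [-0.1, 1.0, -0.2]
gripper_width: 1.0
grasp_force: 0.0
```

servo_tool(motion=[1, -0.3, -0.2, 0, 0.2, 1, -0.6, -0.4, 0, 0.4, 1, -0.8, -0.6, 0, 0.6, 1, -0.8, -0.6, 0, 0.8, 1, -0.8, -0.6, 0, 0.93])

```text
time: 2.95
tool_pos: [0.4843, 0.1645, 0.2313]
tool_rot: [-0.0, 0.535, 0.845, 0.0]
contact_force: [0.3, -0.8, 0.0]
gripper_width: 1.0
grasp_force: 0.0
```

```bash
cat > plan.py <<'E'
from h import *
from scipy.spatial.transform import Rotation as Ro
q=np.load("box.npy"); H=13.; S=50.
def rb(): return Ro.from_euler("z",q[2]).as_matrix()
def pose():
    s=manip.state(); w=s["tool_rot"]; M=Ro.from_quat([w[1],w[2],w[3],w[0]]).as_matrix()
    return s["tool_pos"],M,s
def now():
    p,M,s=pose(); b=rb().T@(p-[q[0],q[1],0])*1000; y=rb().T@M[:,1]
    th=np.arctan2(-y[0],y[1]); A=b+S*y; B=b-S*y
    print("t",round(s["time"],2),"theta",np.degrees(th).round(1),"A",A.round(1)[:2],"B",B.round(1)[:2],"tipz",(b[2]+H).round(1),"F box",(rb().T@s["contact_force"]).round(1))
    return th
def rows(T):
    p,M,s=pose(); th0=now()
    for ax,ay,z,t in T:
        t=np.radians(t); b=np.array([ax,ay,z-H])-S*np.array([-np.sin(t),np.cos(t),0])
        w=rb()@b/1000+[q[0],q[1],0]; d=M.T@(w-p)/0.12
        print([1,*d.round(3).tolist(),round(float(-np.degrees(t-th0)/45),3)])
E
python3 - <<'E'
from plan import *
rows([(20,92,120,-45)])
E
```

```text
t 2.95 theta -45.2 A [-89.9 173.8] B [-160.9  103.3] tipz 244.3 F box [ 0.5 -0.7  0. ]
[1, -1.131, 0.169, 1.035, -0.004]
```

servo_tool(motion=[1, -0.3, 0, 0.2, 0, 1, -0.6, 0.1, 0.4, 0, 1, -0.8, 0.17, 0.6, 0, 1, -1, 0.17, 0.8, 0, 1, -1, 0.17, 0.9, 0])

```text
time: 3.58
tool_pos: [0.5541, 0.0642, 0.1216]
tool_rot: [-0.001, 0.534, 0.846, -0.0]
contact_force: [0.3, -0.0, -0.6]
gripper_width: 1.0
grasp_force: 0.0
```

servo_tool(motion=[1, -0.13, 0, 0.1, 0, 1, -0.13, 0, 0.13, 0, 1, -0.13, 0, 0.13, 0])

```text
time: 3.95
tool_pos: [0.5611, 0.0497, 0.108]
tool_rot: [0.0, 0.534, 0.846, 0.0]
contact_force: [0.1, 0.0, -0.2]
gripper_width: 0.997
grasp_force: 0.0
```

```bash
cat > look.py <<'E'
import sys
from plan import *
from fit import loc
n=sys.argv[1]; zmin=float(sys.argv[2])
now()
for c in ("top","scene"):
    im,d=eyes.grab_frame(c); np.savez(c+".npz",im=im,d=d); cv2.imwrite(f"pics/{c}{n}.png",im[...,::-1])
    uv=np.argwhere(d>0)[:,::-1]; L=loc(world(c,d,uv),q); np.save(c+"L.npy",L)
    s=(abs(L[:,0]+20)<110)&(L[:,1]>-60)&(L[:,1]<125)&(L[:,2]>zmin)&(L[:,2]<zmin+45)
    print(c,s.sum())
a=cv2.imread(f"pics/scene{n}.png")[120:320,220:480]
cv2.imwrite(f"pics/scene{n}c.png",cv2.resize(a,None,fx=3,fy=3,interpolation=cv2.INTER_CUBIC))
L=np.load("sceneL.npy")
for name,cx,cy in (("A",20,92),("B",-51,21)):
    for z in range(int(zmin),int(zmin)+40,5):
        s=(np.hypot(L[:,0]-cx,L[:,1]-cy)<32)&(abs(L[:,2]-z)<2.5)
        if s.sum()>2: print(name,z,s.sum(),np.percentile(L[s,0],[2,50,98]).round(),np.percentile(L[s,1],[2,50,98]).round())
E
python3 look.py 1 88
```

```text
t 3.95 theta -45.0 A [20.7 91.3] B [-50.1  20.6] tipz 121.0 F box [ 0.1  0.  -0.2]
top 0
scene 91
A 123 6 [14. 16. 24.] [89. 95. 99.]
B 123 13 [-54. -46. -39.] [22. 27. 34.]
```

View pics/scene1c.png

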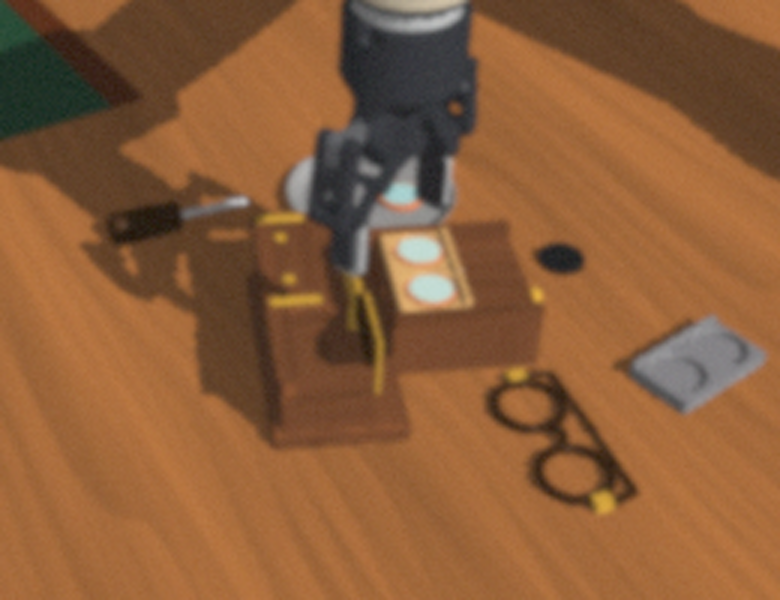

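Run:
```python
from plan import *
rows([(26,74,110,-55),(26,74,95,-60),(26,74,80,-60),(26,74,67,-60),(26,74,67,-60)])
```

```text
t 4.05 theta -45.0 A [21.  91.3] B [-49.8  20.6] tipz 121.6 F box [ 0.7 -0.5 -0.1]
[1, -0.059, -0.066, 0.096, 0.222]
[1, -0.024, -0.059, 0.221, 0.333]
[1, -0.024, -0.059, 0.346, 0.333]
[1, -0.024, -0.059, 0.455, 0.333]
[1, -0.024, -0.059, 0.455, 0.333]
```

servo_tool(motion=[1, -0.06, -0.066, 0.1, 0.22, 1, -0.024, -0.06, 0.2, 0.333, 1, -0.024, -0.06, 0.34, 0.333, 1, -0.024, -0.06, 0.45, 0.333, 1, -0.024, -0.06, 0.45, 0.333])

```text
time: 4.68
tool_pos: [0.5546, 0.0436, 0.0521]
tool_rot: [-0.001, 0.639, 0.769, -0.001]
contact_force: [0.9, 0.0, -0.5]
gripper_width: 0.998
grasp_force: 0.0
```

Run:
```python
from plan import *
E=11.6
T=[]
for f in (0,10,20,30,40,50,60,70,80,90):
    p=np.radians(f); r=29 if f<60 else 29+(f-60)/8
    T.append((-r*np.sin(p)+6*np.cos(p)+E, 74, 38.5+r*np.cos(p)+6*np.sin(p),-60))
T+=[(-25,74,43,-60)]
print(np.round(T,1))
rows(T)
```

```text
[[ 17.6  74.   67.5 -60. ]
 [ 12.5  74.   68.1 -60. ]
 [  7.3  74.   67.8 -60. ]
 [  2.3  74.   66.6 -60. ]
 [ -2.4  74.   64.6 -60. ]
 [ -6.8  74.   61.7 -60. ]
 [-10.5  74.   58.2 -60. ]
 [-14.8  74.   54.5 -60. ]
 [-18.4  74.   49.9 -60. ]
 [-21.2  74.   44.5 -60. ]
 [-25.   74.   43.  -60. ]]
t 4.67 theta -60.0 A [24.5 73.1] B [-62.1  23. ] tipz 65.1 F box [ 0.9  0.3 -0.5]
[1, 0.036, -0.046, -0.02, 0.001]
[1, 0.057, -0.083, -0.025, 0.001]
[1, 0.078, -0.12, -0.022, 0.001]
[1, 0.099, -0.156, -0.012, 0.001]
[1, 0.119, -0.19, 0.005, 0.001]
[1, 0.137, -0.222, 0.029, 0.001]
[1, 0.153, -0.249, 0.058, 0.001]
[1, 0.17, -0.279, 0.089, 0.001]
[1, 0.186, -0.305, 0.128, 0.001]
[1, 0.197, -0.325, 0.173, 0.001]
[1, 0.213, -0.353, 0.185, 0.001]
```

servo_tool(motion=[1, 0.036, -0.05, -0.01, 0, 1, 0.06, -0.085, -0.015, 0, 1, 0.08, -0.12, -0.012, 0, 1, 0.1, -0.156, -0.005, 0, 1, 0.12, -0.19, 0.01, 0])

```text
time: 5.3
tool_pos: [0.5312, 0.0537, 0.0533]
tool_rot: [0.001, 0.64, 0.769, 0.001]
contact_force: [2.0, -0.0, 2.3]
gripper_width: 1.001
grasp_force: 1.4
```

```bash
python3 look.py 2 70 | head -5
```

```text
t 5.3 theta -60.0 A [-0.9 74.7] B [-87.5  24.7] tipz 66.3 F box [1.9 0.7 2.3]
top 10
scene 458
A 70 7 [-11.  -7.  -4.] [81. 83. 94.]
A 75 18 [-10.  -2.   6.] [71. 81. 85.]
```

View pics/scene2c.png

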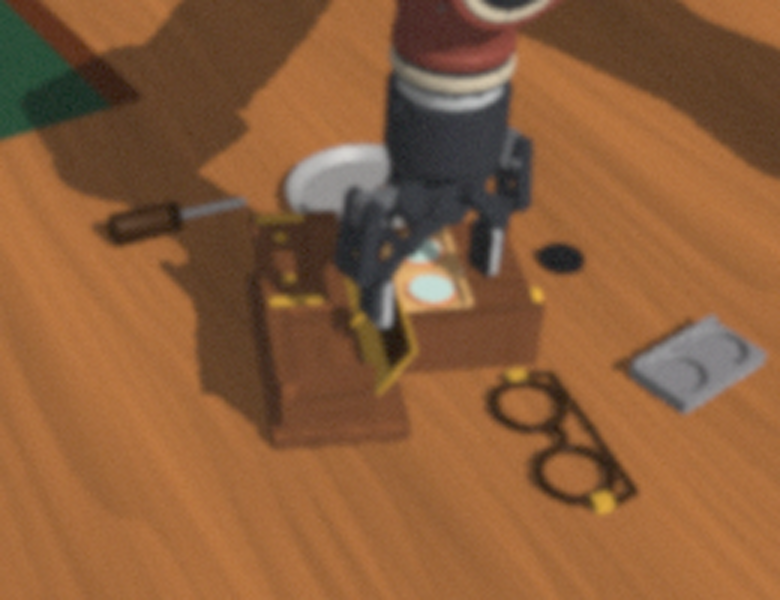

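The flap is hooked and tilted about 40°, with A at (380,320) in the crop. B at (493,265) is just behind the tray's tail. I continue the arc down.

servo_tool(motion=[1, 0.018, -0.033, 0.02, 0, 1, 0.035, -0.062, 0.053, 0, 1, 0.052, -0.092, 0.084, 0, 1, 0.068, -0.12, 0.123, 0, 1, 0.08, -0.14, 0.165, 0])

```text
time: 6.02
tool_pos: [0.5121, 0.0599, 0.0323]
tool_rot: [0.0, 0.64, 0.769, -0.0]
contact_force: [1.9, -1.0, 3.2]
gripper_width: 0.996
grasp_force: 1.5
```

Run:
```python
from plan import *
rows([(-25,74,44,-60),(-27,76,43,-60)])
```

```text
t 6.03 theta -60.0 A [-20.9  74.3] B [-107.5   24.3] tipz 45.3 F box [ 2.1 -0.3  3.2]
[1, 0.015, -0.03, 0.011, -0.0]
[1, 0.038, -0.037, 0.019, -0.0]
```

servo_tool(motion=[1, 0.01, -0.02, 0.015, 0, 1, 0.02, -0.04, 0.025, 0, 1, 0.02, -0.04, 0.025, 0])

```text
time: 6.4
tool_pos: [0.5086, 0.0612, 0.0308]
tool_rot: [0.001, 0.64, 0.769, 0.001]
contact_force: [2.0, -0.6, 5.1]
gripper_width: 1.0
grasp_force: 2.6
```

```bash
python3 - <<'E'
from plan import *
now()
E
python3 look.py 3 41 | head -4
python3 - <<'E'
from h import *
for c in ("top","scene"):
    L=np.load(c+"L.npy")
    s=(L[:,0]<-5)&(L[:,0]>-45)&(L[:,1]>90)&(L[:,1]<108)&(L[:,2]>20)
    if s.sum()>5: print(c,s.sum(),"flap z~x fit",np.polyfit(L[s,0],L[s,2],1).round(3),L[s].min(0),L[s].max(0))
E
```

```text
t 6.4 theta -60.0 A [-24.7  74.3] B [-111.3   24.4] tipz 43.8 F box [2.1 0.1 5.1]
t 6.4 theta -60.0 A [-24.7  74.3] B [-111.3   24.4] tipz 43.8 F box [2.1 0.1 5.1]
top 2975
scene 2407
A 41 95 [-10.  14.  43.] [ 68. 110. 115.]
top 11 flap z~x fit [ -4.208 132.386] [-44.96845649  94.40629496 307.97518096] [-43.44516916 103.68701939 323.68699422]
scene 354 flap z~x fit [-6.015 -0.625] [-44.82716565  90.01516487  35.89039717] [ -5.05562814 107.95693198 326.98039156]
```

View pics/scene3c.png

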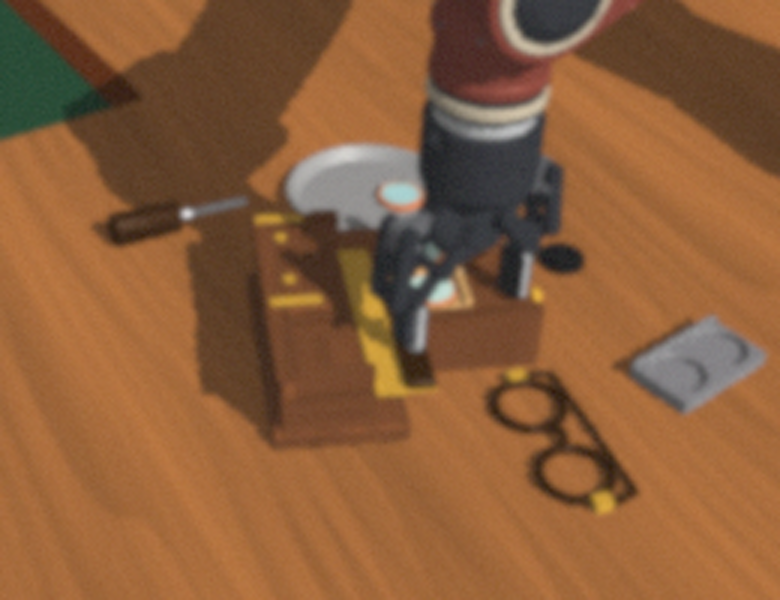

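The flap is down, with the brass at crop (385,340) and the horn under A at (415,350). I check its slope for how flat it is.

Run:
```python
from h import *
L=np.load("sceneL.npy")
for x0,x1,y0,y1 in ((-38,-22,91,106),(-18,-2,91,106),(-18,-2,56,70)):
    s=(L[:,0]<x1)&(L[:,0]>x0)&(L[:,1]>y0)&(L[:,1]<y1)&(abs(L[:,2]-43)<10)
    if s.sum()>5: print(s.sum(),np.polyfit(L[s,0],L[s,2],1).round(3),np.median(L[s,2]).round(1))
```

```text
43 [1.9000e-02 4.3943e+01] 43.2
42 [ 0.046 38.191] 37.9
39 [ 0.084 38.775] 38.0
```

```bash
cat >> plan.py <<'E'
def swing(ths,zc,zt,A=None):
    """rows for given thetas; zc: tip height commanded now, zt: wanted"""
    global pose
    old=pose
    def pose2():
        p,M,s=old(); p=np.array(p); print("meas tip",(p[2]*1000+H).round(1)); p[2]=(zc-H)/1000; return p,M,s
    pose=pose2
    T=[(np.interp(t,[-60,-45],[-25,-28]),np.interp(t,[-60,-40,0],[74,86,93]),zt,t) for t in ths]
    print(np.round(T,1).tolist()); rows(T); pose=old
E
python3 - <<'E'
from plan import *
swing([-60,-57,-54,-50,-46,-42,-38,-34,-30,-26],41.1,39)
E
```

```text
[[-25.0, 74.0, 39.0, -60.0], [-25.6, 75.8, 39.0, -57.0], [-26.2, 77.6, 39.0, -54.0], [-27.0, 80.0, 39.0, -50.0], [-27.8, 82.4, 39.0, -46.0], [-28.0, 84.8, 39.0, -42.0], [-28.0, 86.4, 39.0, -38.0], [-28.0, 87.0, 39.0, -34.0], [-28.0, 87.8, 39.0, -30.0], [-28.0, 88.4, 39.0, -26.0]]
meas tip 43.8
meas tip 43.8
t 6.5 theta -60.0 A [-24.7  74.3] B [-111.3   24.4] tipz 41.1 F box [3.2 0.1 5.9]
[1, -0.001, -0.004, 0.017, -0.0]
[1, -0.008, -0.0, 0.018, -0.067]
[1, -0.014, 0.005, 0.018, -0.134]
[1, -0.022, 0.013, 0.018, -0.223]
[1, -0.03, 0.023, 0.018, -0.312]
[1, -0.04, 0.04, 0.018, -0.4]
[1, -0.056, 0.056, 0.018, -0.489]
[1, -0.077, 0.071, 0.018, -0.578]
[1, -0.098, 0.088, 0.018, -0.667]
[1, -0.117, 0.106, 0.018, -0.756]
```

servo_tool(motion=[1, 0, 0, 0.017, 0, 1, -0.008, 0, 0.018, -0.067, 1, -0.014, 0.005, 0.018, -0.134, 1, -0.022, 0.013, 0.018, -0.223, 1, -0.03, 0.023, 0.018, -0.312])

```text
time: 7.12
tool_pos: [0.5133, 0.0572, 0.0305]
tool_rot: [0.003, 0.54, 0.842, 0.0]
contact_force: [-1.3, -5.3, 14.2]
gripper_width: 1.001
grasp_force: 6.9
```

Run:
```python
from plan import *
swing([-43,-40,-36,-32,-28],39,38)
```

```text
[[-28.0, 84.2, 38.0, -43.0], [-28.0, 86.0, 38.0, -40.0], [-28.0, 86.7, 38.0, -36.0], [-28.0, 87.4, 38.0, -32.0], [-28.0, 88.1, 38.0, -28.0]]
meas tip 43.5
meas tip 43.5
t 7.12 theta -45.9 A [-26.3  81.9] B [-98.1  12.3] tipz 39.0 F box [ 0.6 -5.4 14.2]
[1, 0.003, 0.004, 0.008, -0.064]
[1, -0.008, 0.016, 0.008, -0.131]
[1, -0.033, 0.024, 0.009, -0.219]
[1, -0.057, 0.034, 0.009, -0.308]
[1, -0.081, 0.046, 0.009, -0.397]
```

servo_tool(motion=[1, 0.003, 0.004, 0, -0.064, 1, -0.008, 0.016, 0, -0.131, 1, -0.033, 0.024, 0, -0.219, 1, -0.057, 0.034, 0, -0.308, 1, -0.081, 0.046, 0, -0.397])

```text
time: 7.75
tool_pos: [0.5219, 0.0517, 0.0305]
tool_rot: [0.002, 0.403, 0.915, 0.001]
contact_force: [-2.3, -0.3, 14.8]
gripper_width: 1.001
grasp_force: 8.1
```

```bash
python3 - <<'E'
from plan import *
swing([-25,-22,-19,-16,-13],39,39)
E
python3 look.py 4 41 >/dev/null
python3 - <<'E'
from h import *
im=np.load("top.npz")["im"]; cv2.imwrite("pics/top4c.png",cv2.resize(im[140:340,180:440,::-1],None,fx=3,fy=3,interpolation=cv2.INTER_CUBIC))
E
```

```text
[[-28.0, 88.6, 39.0, -25.0], [-28.0, 89.2, 39.0, -22.0], [-28.0, 89.7, 39.0, -19.0], [-28.0, 90.2, 39.0, -16.0], [-28.0, 90.7, 39.0, -13.0]]
meas tip 43.5
meas tip 43.5
t 7.75 theta -28.0 A [-28.8  88.9] B [-75.8   0.6] tipz 39.0 F box [-2.1 -1.  14.8]
[1, -0.029, 0.002, 0.0, -0.067]
[1, -0.049, 0.007, 0.0, -0.134]
[1, -0.068, 0.014, 0.0, -0.2]
[1, -0.088, 0.022, 0.0, -0.267]
[1, -0.107, 0.031, 0.0, -0.334]
```

View pics/scene4c.png

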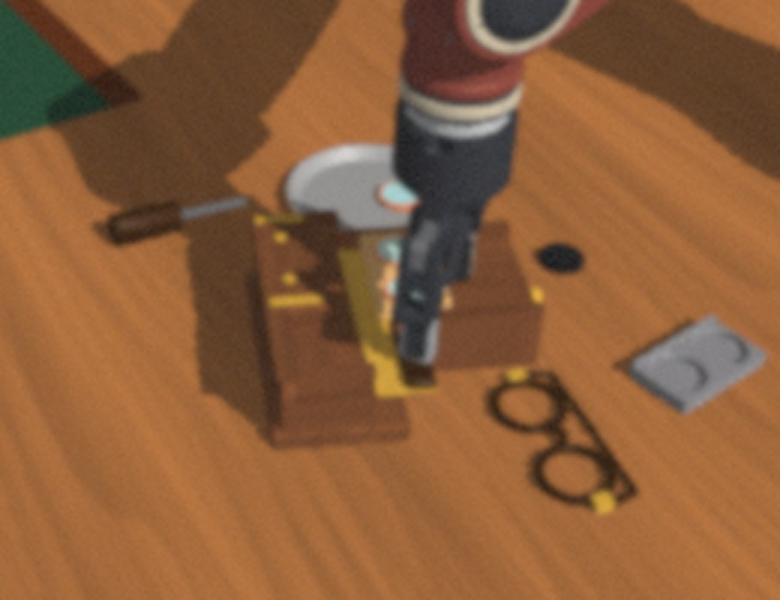

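The flap stays flat under A at (420,345), and the tray's nose is coming onto the brass at (375,260). I keep swinging.

servo_tool(motion=[1, -0.027, 0.004, 0, -0.067, 1, -0.045, 0.012, 0, -0.134, 1, -0.063, 0.02, 0, -0.2, 1, -0.082, 0.03, 0, -0.267, 1, -0.101, 0.04, 0, -0.334])

```text
time: 8.48
tool_pos: [0.5333, 0.0459, 0.0305]
tool_rot: [0.002, 0.28, 0.96, 0.0]
contact_force: [-2.9, -1.5, 15.8]
gripper_width: 0.999
grasp_force: 8.4
```

Run:
```python
from plan import *
swing([-10,-7,-4,-1,2],39,39)
```

```text
[[-28.0, 91.2, 39.0, -10.0], [-28.0, 91.8, 39.0, -7.0], [-28.0, 92.3, 39.0, -4.0], [-28.0, 92.8, 39.0, -1.0], [-28.0, 93.0, 39.0, 2.0]]
meas tip 43.5
meas tip 43.5
t 8.47 theta -13.0 A [-28.3  91.8] B [-50.8  -5.6] tipz 39.0 F box [-2.3 -2.4 15.8]
[1, -0.026, -0.003, 0.0, -0.067]
[1, -0.046, 0.003, 0.0, -0.133]
[1, -0.067, 0.01, 0.0, -0.2]
[1, -0.088, 0.018, 0.0, -0.267]
[1, -0.108, 0.024, 0.0, -0.333]
```

servo_tool(motion=[1, -0.024, 0.003, 0, -0.067, 1, -0.044, 0.01, 0, -0.134, 1, -0.065, 0.018, 0, -0.2, 1, -0.086, 0.025, 0, -0.267, 1, -0.106, 0.03, 0, -0.333])

```text
time: 9.1
tool_pos: [0.546, 0.0424, 0.0305]
tool_rot: [0.002, 0.152, 0.988, 0.001]
contact_force: [-2.6, -1.1, 15.0]
gripper_width: 1.004
grasp_force: 8.1
```

```bash
python3 - <<'E'
from plan import *
swing([4,6,8,10,11],39,39)
E
python3 look.py 5 41 >/dev/null
python3 - <<'E'
from h import *
im=np.load("top.npz")["im"]; cv2.imwrite("pics/top5c.png",cv2.resize(im[140:340,180:440,::-1],None,fx=3,fy=3,interpolation=cv2.INTER_CUBIC))
E
```

```text
[[-28.0, 93.0, 39.0, 4.0], [-28.0, 93.0, 39.0, 6.0], [-28.0, 93.0, 39.0, 8.0], [-28.0, 93.0, 39.0, 10.0], [-28.0, 93.0, 39.0, 11.0]]
meas tip 43.5
meas tip 43.5
t 9.1 theta 2.0 A [-28.1  94. ] B [-24.7  -5.9] tipz 39.0 F box [-2.  -1.9 15. ]
[1, -0.016, -0.008, 0.0, -0.045]
[1, -0.03, -0.008, 0.0, -0.09]
[1, -0.045, -0.006, 0.0, -0.134]
[1, -0.059, -0.005, 0.0, -0.179]
[1, -0.066, -0.003, 0.0, -0.201]
```

View pics/scene5c.png

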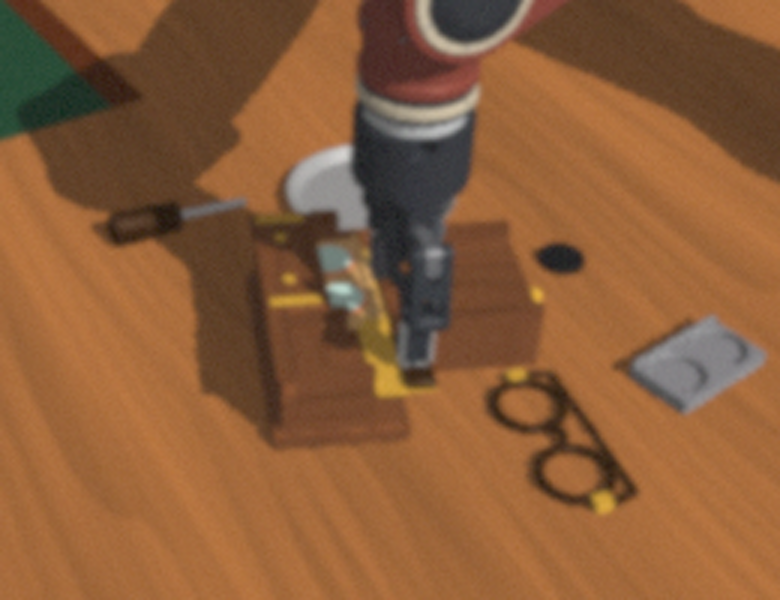

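The tray is straight and going in under the roof, with lenses at crop (338,258) and (345,295). The flap is flat.

servo_tool(motion=[1, -0.014, 0, 0, -0.045, 1, -0.028, 0, 0, -0.09, 1, -0.043, 0, 0, -0.134, 1, -0.056, 0, 0, -0.179, 1, -0.062, 0, 0, -0.201])

```text
time: 9.82
tool_pos: [0.5534, 0.0406, 0.0306]
tool_rot: [0.002, 0.075, 0.997, 0.001]
contact_force: [-0.7, 1.1, 15.0]
gripper_width: 1.0
grasp_force: 7.8
```

```bash
python3 - <<'E'
from plan import *
swing([12,13,14,15,16],39,39)
E
python3 look.py 6 41 >/dev/null
python3 - <<'E'
from h import *
im=np.load("top.npz")["im"]; cv2.imwrite("pics/top6c.png",cv2.resize(im[140:340,180:440,::-1],None,fx=3,fy=3,interpolation=cv2.INTER_CUBIC))
E
```

```text
[[-28.0, 93.0, 39.0, 12.0], [-28.0, 93.0, 39.0, 13.0], [-28.0, 93.0, 39.0, 14.0], [-28.0, 93.0, 39.0, 15.0], [-28.0, 93.0, 39.0, 16.0]]
meas tip 43.6
meas tip 43.6
t 9.82 theta 10.9 A [-28.4  93.9] B [-9.4 -4.3] tipz 39.0 F box [-1.1  0.8 15. ]
[1, -0.01, -0.008, 0.0, -0.024]
[1, -0.017, -0.008, 0.0, -0.046]
[1, -0.024, -0.008, 0.0, -0.068]
[1, -0.031, -0.007, 0.0, -0.09]
[1, -0.039, -0.006, 0.0, -0.112]
```

servo_tool(motion=[1, -0.007, 0, 0, -0.024, 1, -0.015, 0, 0, -0.046, 1, -0.022, 0, 0, -0.068])

```text
time: 10.3
tool_pos: [0.5549, 0.0402, 0.0305]
tool_rot: [0.0, 0.049, 0.999, 0.001]
contact_force: [-7.6, -0.4, 19.5]
gripper_width: 0.997
grasp_force: 14.7
```

Run:
```python
from plan import *
now(); print(pose()[2]["ft_torque"])
```

```text
t 10.3 theta 13.9 A [-29.3  93.5] B [-5.3 -3.6] tipz 43.5 F box [-7.  -2.9 19.5]
[ 0.57454557  0.98773864 -0.97316999]
```

servo_tool(motion=[1, -0.007, 0, 0, -0.022, 1, -0.015, 0, 0, -0.044])

```text
time: 10.55
tool_pos: [0.5537, 0.04, 0.0304]
tool_rot: [-0.004, 0.033, 0.999, 0.001]
contact_force: [-19.3, -1.2, 30.4]
gripper_width: 1.001
grasp_force: 23.8
```

```bash
python3 - <<'E'
from plan import *
now(); print(pose()[2]["ft_torque"])
E
python3 look.py 7 41 >/dev/null
```

```text
t 10.55 theta 15.7 A [-32.   92.5] B [-4.9 -3.8] tipz 43.4 F box [-17.8  -7.6  30.4]
[ 0.31225804  2.67709009 -1.94905713]
```

View pics/scene7c.png

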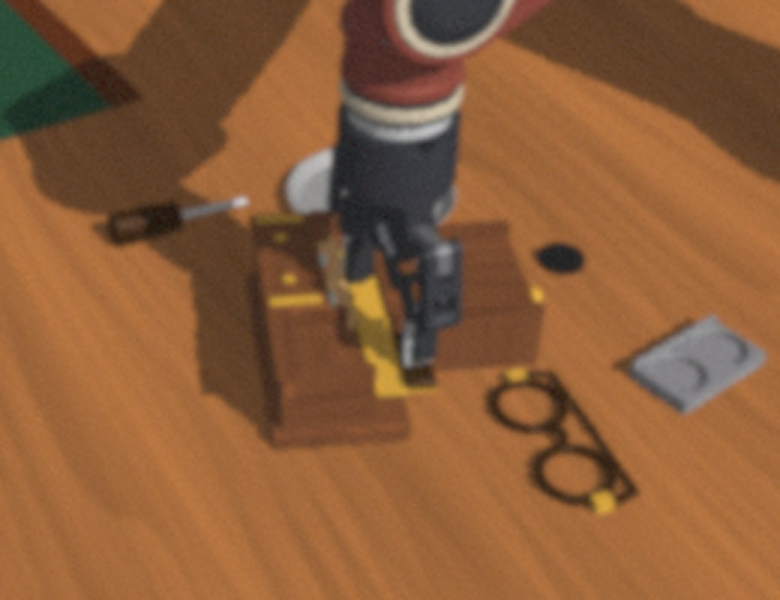

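Run:
```python
from fit import *
q=np.load("box.npy")
for c in ("top","scene"):
    P,C=cloud(c); L=loc(P,q); hsv=C
    pale=(C[:,0]>110)&(C[:,0]-C[:,2]>30)&(L[:,2]>45)&(L[:,2]<60)&(L[:,0]>-15)&(L[:,0]<20)&(L[:,1]>-44)&(L[:,1]<44)
    for y0 in range(-44,44,11):
        s=pale&(L[:,1]>=y0)&(L[:,1]<y0+11)
        if s.sum()>3: print(c,y0,s.sum(),np.percentile(L[s,0],[3,50]).round(1),np.median(L[s,2]).round(1))
```

```text
top -44 36 [-7.9 10.7] 50.8
top -33 21 [ 4.4 10.7] 50.2
scene -44 14 [-0.5  4.6] 50.1
scene -33 11 [ 6.3 12. ] 49.1
scene -22 16 [5.4 9.4] 51.0
scene -11 19 [ 5.9 10.2] 49.5
scene 0 18 [3.9 9.6] 50.1
scene 11 19 [ 5.7 10.5] 50.0
scene 22 14 [6.2 9. ] 51.1
```

The push force has built up to 18 N and the measured tail is at x≈4–6, so the tray is home and the flap is still flat at (385,345). Next I swing the pushing finger back off the tail while A keeps holding the flap.

Run:
```python
from plan import *
swing([15,12,8,4,0,-6,-12,-18,-22,-22],39,39)
```

```text
[[-28.0, 93.0, 39.0, 15.0], [-28.0, 93.0, 39.0, 12.0], [-28.0, 93.0, 39.0, 8.0], [-28.0, 93.0, 39.0, 4.0], [-28.0, 93.0, 39.0, 0.0], [-28.0, 92.0, 39.0, -6.0], [-28.0, 90.9, 39.0, -12.0], [-28.0, 89.8, 39.0, -18.0], [-28.0, 89.2, 39.0, -22.0], [-28.0, 89.2, 39.0, -22.0]]
meas tip 43.4
meas tip 43.4
t 10.65 theta 15.7 A [-32.1  92.4] B [-5.  -3.9] tipz 39.0 F box [-16.8  -6.2  28.8]
[1, -0.029, -0.004, -0.0, 0.015]
[1, -0.007, -0.004, -0.0, 0.082]
[1, 0.022, -0.001, 0.0, 0.171]
[1, 0.05, 0.004, 0.0, 0.26]
[1, 0.079, 0.011, 0.001, 0.349]
[1, 0.122, 0.017, 0.001, 0.482]
[1, 0.164, 0.026, 0.001, 0.615]
[1, 0.204, 0.04, 0.002, 0.749]
[1, 0.229, 0.052, 0.002, 0.837]
[1, 0.229, 0.052, 0.002, 0.837]
```

servo_tool(motion=[1, 0, 0, 0, 0, 1, 0.022, 0, 0, 0.08, 1, 0.05, 0.003, 0, 0.17, 1, 0.079, 0.008, 0, 0.26, 1, 0.108, 0.015, 0, 0.35])

```text
time: 11.28
tool_pos: [0.545, 0.0424, 0.0306]
tool_rot: [0.002, 0.169, 0.986, 0.001]
contact_force: [0.0, -0.1, 13.3]
gripper_width: 1.0
grasp_force: 6.7
```

Run:
```python
from plan import *
swing([-4,-9,-14,-19,-22],39,39)
```

```text
[[-28.0, 92.3, 39.0, -4.0], [-28.0, 91.4, 39.0, -9.0], [-28.0, 90.6, 39.0, -14.0], [-28.0, 89.7, 39.0, -19.0], [-28.0, 89.2, 39.0, -22.0]]
meas tip 43.6
meas tip 43.6
t 11.28 theta 0.1 A [-27.5  93.7] B [-27.3  -6.3] tipz 39.0 F box [ 0.  -0.1 13.3]
[1, 0.034, -0.011, -0.0, 0.091]
[1, 0.07, -0.014, -0.0, 0.202]
[1, 0.106, -0.014, -0.0, 0.313]
[1, 0.141, -0.011, -0.001, 0.424]
[1, 0.161, -0.008, -0.001, 0.491]
```

servo_tool(motion=[1, 0.034, -0.008, 0, 0.09, 1, 0.07, -0.01, 0, 0.2, 1, 0.106, -0.01, 0, 0.31, 1, 0.141, -0.01, 0, 0.42, 1, 0.161, -0.008, 0, 0.49])

```text
time: 11.9
tool_pos: [0.5269, 0.0484, 0.0305]
tool_rot: [0.003, 0.354, 0.935, 0.002]
contact_force: [0.3, 1.7, 11.5]
gripper_width: 1.005
grasp_force: 5.9
```

```bash
python3 look.py 8 41 | head -1
python3 - <<'E'
from fit import *
q=np.load("box.npy")
for c in ("top","scene"):
    P,C=cloud(c); L=loc(P,q)
    pale=(C[:,0]>110)&(C[:,0]-C[:,2]>30)&(L[:,2]>46)&(L[:,2]<60)&(L[:,0]>-15)&(L[:,0]<20)&(L[:,1]>-44)&(L[:,1]<44)
    for y0 in range(-44,44,11):
        s=pale&(L[:,1]>=y0)&(L[:,1]<y0+11)
        if s.sum()>3: print(c,y0,s.sum(),np.percentile(L[s,0],[3,50]).round(1),np.median(L[s,2]).round(1))
E
```

```text
t 11.9 theta -21.9 A [-27.8  89.8] B [-65.2  -3. ] tipz 43.5 F box [-0.2  1.7 11.5]
top -44 32 [ 4.  11.5] 50.3
top -33 37 [3.8 8.6] 51.2
top -22 28 [3.9 8.1] 51.9
scene -44 4 [ 7.7 11.4] 48.0
scene -33 16 [ 5.9 10.3] 50.0
scene -22 14 [5.3 9.5] 50.8
scene -11 18 [5.8 9.9] 49.7
scene 0 21 [5.6 9.8] 48.8
scene 11 11 [ 6.6 10.2] 50.7
scene 22 16 [5.8 8.6] 51.0
```

View pics/scene8c.png

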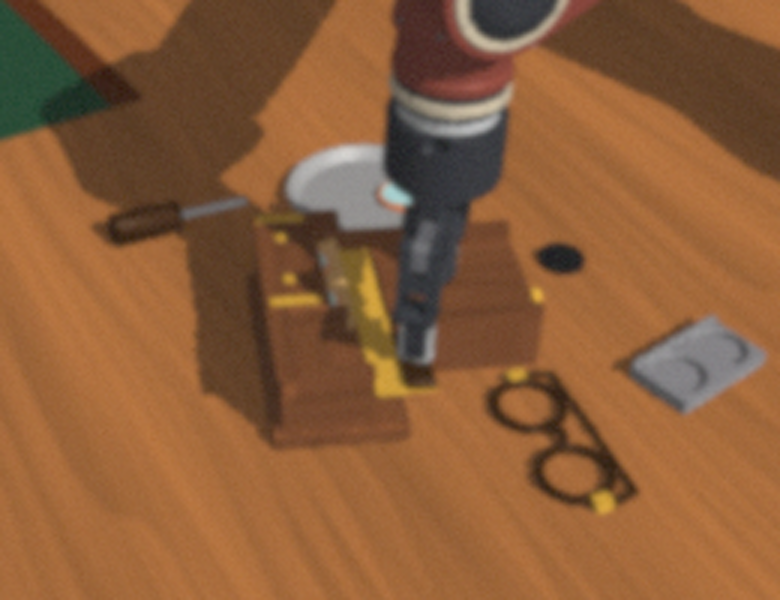

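The tray sits straight in the bay with its tail at x≈4–6. Finger B is clear of the flap's sweep and the flap is still held flat. Letting go now by lifting straight up.

servo_tool(motion=[1, 0, 0, -0.1, 0, 1, 0, 0, -0.3, 0, 1, 0, 0, -0.5, 0, 1, 0, 0, -0.75, 0, 1, 0, 0, -1, 0])

```text
time: 12.62
tool_pos: [0.5222, 0.0476, 0.1469]
tool_rot: [-0.002, 0.353, 0.936, -0.001]
contact_force: [0.5, -0.5, 0.3]
gripper_width: 1.002
grasp_force: 0.0
```

servo_tool(motion=[1, 0.3, 0, -0.2, 0, 1, 0.6, 0, -0.4, 0, 1, 0.9, 0, -0.4, 0, 1, 0.9, 0, -0.4, 0, 1, 0.9, 0, -0.4, 0])

```text
time: 13.25
tool_pos: [0.4424, 0.1185, 0.1946]
tool_rot: [-0.001, 0.353, 0.936, -0.001]
contact_force: [1.4, 0.1, -0.2]
gripper_width: 1.001
grasp_force: 0.0
```

```bash
python3 look.py 9 41 | head -1
python3 - <<'E'
from fit import *
q=np.load("box.npy")
for c in ("top","scene"):
    P,C=cloud(c); L=loc(P,q)
    s=(L[:,2]>72)&(L[:,2]<84)&(abs(L[:,0])<20)&(L[:,1]>54)&(L[:,1]<112)
    print(c,"tab",s.sum(),L[s].mean(0).round(1) if s.sum() else 0)
im=np.load("top.npz")["im"]; a=np.load("scene.npz")["im"]
f=lambda i:cv2.resize(i[140:280,230:390,::-1] ,None,fx=2.5,fy=2.5,interpolation=cv2.INTER_CUBIC)
cv2.imwrite("pics/end.png",np.hstack([f(im),f(a)]))
E
```

```text
t 13.25 theta -21.8 A [-130.9  127.6] B [-168.1   34.8] tipz 207.6 F box [ 1.3  0.6 -0.2]
top tab 149 [ 1.3 82.  78.5]
scene tab 98 [ 3.2 86.7 77.1]
```

View pics/end.png

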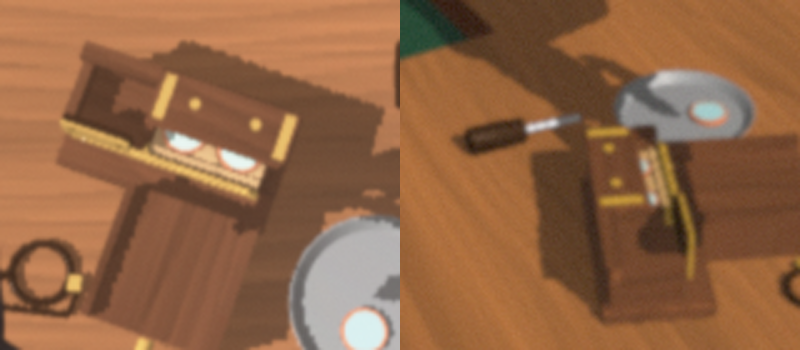

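The flap is shut at the same tab position as at the start. The tray sits behind it with both lenses in place, at (185,140) and (240,157) in the left panel. The bystanders are where they were.

```bash
python3 -c "
from plant import job_done
print(job_done())"
```

```text
the job is handed in; nothing more can be done
None
```

I handed the job in, with no verdict returned: the last pictures show the tray home in the box, the flap sprung shut behind it, both lenses in their pockets, the bystanders in place and the arm clear.

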